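Find the carton that rattles and hold it over the sorting tray

TASK

Two of the three closed cartons in the wooden carrier are full and packed tight; the third has a single loose steel bush left in it, and you are to find it by shaking. Going from left to right as you see them, lift each carton clear, tip it well over endwise (40 degrees or so, one end down) so that anything loose slides and knocks, and put it back in its own bay before taking the next. Then lift out the one that rattled and finish while holding it in the gripper, ready to be emptied: level and still, about a hand's width (10 cm) above the middle of the steel tray, with the two full cartons in their bays and the tape measure, marker and wood offcut left where they are.

Things in the scene. Friction and masses are not known exactly. Their poses are not given: they have to be found in the camera images.
- rack: wooden carrier fixed on the bench, 318 x 136 x 19 mm. Origin at the centre of its underside, x along its length, +x towards the robot's left. Three bays 66 x 106 mm (x, y) at x = +110, 0, -110 mm; floor 5 mm above the bench, sides 14 mm high: a carton sits with 3 mm play all round and stands 31 mm proud. 50 mm free between cartons.
- bay_left (a point): centre of the floor of the left bay (rack x = +110 mm), 5 mm above the bench
- bay_mid (a point): centre of the floor of the middle bay (rack x = 0)
- bay_right (a point): centre of the floor of the right bay (rack x = -110 mm)
- carton_left: the left of three like closed blue cartons, 60 x 100 x 45 mm (x, y, z), 0.33 kg with contents. Origin at the centre of its underside, z up, y along its length. Take it across its 60 mm width (x). Which one rattles changes from start to start; empty cartons differ by up to 40 g, so weight tells nothing. Packed contents do not stir.
- carton_mid: the middle of three like closed blue cartons, 60 x 100 x 45 mm (x, y, z), 0.33 kg with contents. Origin at the centre of its underside, z up, y along its length. Take it across its 60 mm width (x). The loose bush (loose_piece) is a 0.25 kg steel cylinder, 32 mm across, 42 mm long, that rolls up to 60 mm end to end when its carton slopes by 5 degrees or more about x.
- carton_right: the right of three like closed blue cartons, 60 x 100 x 45 mm (x, y, z), 0.33 kg with contents. Origin at the centre of its underside, z up, y along its length. Take it across its 60 mm width (x). In the rattling carton the bush knocks at the end wall within 0.5 s, always at the low end: near level this shifts the moment about the carton's x axis by some 0.14 N m between one end low and the other.
- tray: shallow open steel tray lying fixed on the bench, 170 x 120 mm (x, y), rim 25 mm high. Origin at the centre of its underside.
- measure: tape measure standing on edge, 39 x 87 x 69 mm; bystander
- pen: marker pen lying flat, 15 x 135 x 15 mm; bystander
- offcut: offcut of wood lying flat, 45 x 110 x 38 mm; bystander
Not all that is in view belongs to the job. Leave any pink or red look-alike of the carton_left alone.

How it is judged:
By the outcome, as a careful person would: the job done as asked, in the order asked, and still so for the second after the job is handed in, while the arm keeps its last pose, push and grip.
It also fails if it takes over 72 s, if anything falls off the work surface, if the arm or the gripper's body presses on something with over 40 N, if the wrist force passes 120 N, or if a joint passes its speed limit or range.

ROBOT

A 6-joint arm with a two-finger parallel gripper is mounted at the origin on a cart in front of the work surface, level with it; the furniture and walls round the work are solid. World frame = base frame: x ahead of the robot, y to its left, z up, the work surface at z = 0. Lengths are in m, angles in rad, forces in N, time in s.
With the tool pointing down it reaches from about 0.35 to 0.95 m from the base axis. Payload 17.4 kg.
Tool frame: the origin (TCP) lies midway between the tips of the shut fingers; the grasp point (between the pads) lies 19 mm behind it; z points along the fingers, y is the line along which they close (so a half turn about z gives the same grasp; the last joint's range is limited). The gripper opens to 93 mm and grips with 3 to 60 N. Pads are 15 mm wide; open, the fingers measure 128 mm over their backs; the gripper's body (75 mm by 188 mm) begins 65 mm behind the grasp point.
Start: joints at [1.153, 0.116, 1.442, -0, 1.584, -0.038], TCP at [0.25, 0.627, 0.219] pointing down, gripper open.
Joint ranges: [-2.83, 2.83], [-0.83, 2.19], [0.07, 2.5], [-1.14, 4.28], [0.01, 3], [-2.97, 2.97]. Speed limits (rad/s): [1.89, 1.89, 2.22, 3.14, 3.14, 3.14].

INTERFACE

Orientations are given as a rotation vector (axis times angle).
In Python, from plant import * gives the robot as it stands.
- The arm moves only by the tool play_rows, never from a script. Its argument "commands" is a list of rows, each an object with "travel": the shift along the tool's x, y, z in m, a list of three; "delta_rot": the turn, a rotation vector about the tool's x, y, z in degrees, a list of three. A call has 1 to 20 rows; each row shifts and turns the commanded pose from where the row before left it, along the tool's axes as they then stand; what a row does not reach is not made up. A row lasts 1/12 s, in which the tool goes at most 41.7 mm and 7.16 degrees, less where a joint would pass 70% of its speed; a pose out of reach is approached as far as the arm can. A call with a gripper value outside its range is refused whole. "fingers" is the closure, from -1 (fully open) to 1 (shut), set as the call begins (left out, the last holds). The fingers move at their own pace and stop on an object; "squeeze" is the grip in N (left out, the last holds). Time passes only in rows, so rows that do not move let the fingers close. It gives the time, the measured TCP pose, the force, the opening and the grip force at its end, in the units of the state.
- get_state(): the state, without advancing time (a new reading comes with each control period).
- get_image(name): name is "scene" or "top" or "wrist"; returns the picture (384x512x3 uint8, red, green, blue); there is no depth.
- camera_model(name): a dict with "K" (3x3 intrinsics, pixels), "k1" (the pictures are not rectified: a ray, as slopes to the right and down, at radius r is drawn at 1 + k1 r^2 times it, then the intrinsics apply), "world_from_camera" (4x4, takes a point from camera to world coordinates); the wrist camera has in their place "T_tool_cam" (4x4, takes a point from camera to tool coordinates, whose origin is the TCP and whose axes are the flange's). Camera axes: x right, y up, looking along -z (the intrinsics and any distortion apply to the point x, -y, -z); pixel columns grow to the right and rows downward; lengths in m; the calibration is good to about 2 mm. A picture is of the moment at which its call begins: read the wrist's pose just before it. camera_model takes no time and is no camera call.
- sign_off(): hands the job in; it is judged then, once.
The state is a dict: "clock": time; "joint_positions": joint angles; "joint_velocities": joint speeds; "tau": joint torques, N m; "eef_pos": TCP position; "ee_rot": TCP orientation; "contact_force": force on the tool from outside, world axes, zero at the start; "wrist_torque": the same for the moment, N m; "finger_gap": opening from 0.0 (shut) to 1.0 (fully open); "grasp_force": force on a finger pad.
Only numpy, scipy, OpenCV 4.12 (cv2) and the standard library are available. Lean on these libraries where they do the work, as an engineer would, in place of code of your own. Each camera call takes 0.05 s, during which the arm holds its last target. There are 200 camera calls.

## Working session

There is one attempt and no reset: what is moved stays moved. The work goes in short steps, Python scripts to look and compute and a tool call to move; the robot and the scene stay as the last step left them, time stands still between calls to the robot, and variables do not carry over. Pictures are saved under pics/ and viewed, at most 10 in all, crops included, and the job is handed in when it is done.

Besides the shell and the picture viewer there is one more tool, called after "Call:" in YAML: its name, and indented under it one key for each argument. play_rows: Moves the arm, as the interface text tells. Its arguments: {"type":"object","properties":{"commands":{"type":"array"},"fingers":{"type":"number"},"squeeze":{"type":"number"}},"required":["commands"]}

```bash
mkdir -p pics; ls; cat > h.py <<'E'
from plant import *
import numpy as np, cv2
from scipy.spatial.transform import Rotation as R
def snap(name,fn):
    s=get_state(); im=get_image(name); cv2.imwrite('pics/'+fn,cv2.cvtColor(im,cv2.COLOR_RGB2BGR)); return s,im
def ray(name,uv,s=None):
    c=camera_model(name); K=np.array(c['K']); k=c['k1']
    d=(np.array(uv,float)-K[:2,2])/[K[0,0],K[1,1]]; x=d.copy()
    for _ in range(20): x=d/(1+k*(x@x))
    if 'T_tool_cam' in c:
        T=np.eye(4);T[:3,:3]=R.from_rotvec(s['ee_rot']).as_matrix();T[:3,3]=s['eef_pos'];T=T@np.array(c['T_tool_cam'])
    else: T=np.array(c['world_from_camera'])
    return T[:3,3],T[:3,:3]@np.array([x[0],-x[1],-1])
def onz(name,uv,z,s=None):
    o,d=ray(name,uv,s); return o+d*(z-o[2])/d[2]
E
python3 - <<'E'
from h import *
s,a=snap('scene','s0.png'); s,b=snap('top','t0.png')
print(s); print(camera_model('top'),camera_model('wrist'))
E
```

```text
pics
{'clock': 0.05, 'joint_positions': array([ 1.15320211e+00,  1.16482079e-01,  1.44220124e+00, -7.76179448e-06,
        1.58400842e+00, -3.77698302e-02]), 'joint_velocities': array([-0.00146447, -0.00071904, -0.00053694, -0.00134947, -0.0006892 ,
        0.00067972]), 'tau': array([ 2.28669737e-04, -7.23601198e+01, -6.24482131e+01,  7.81312957e-02,
        2.32704333e-02, -6.38439360e-05]), 'eef_pos': array([0.25017805, 0.6267275 , 0.21794757]), 'ee_rot': array([-5.93001492e-01, -3.08487270e+00,  1.68450549e-03]), 'contact_force': array([ 0.60118119, -0.03840895,  0.04967028]), 'wrist_torque': array([ 0.00438668, -0.03663706,  0.04130772]), 'grasp_force': 0.0, 'finger_gap': 0.9972227085772718}
{'K': array([[421.23862726,   0.        , 259.1390873 ],
       [  0.        , 421.23862726, 190.88780866],
       [  0.        ,   0.        ,   1.        ]]), 'k1': -0.0972706681447732, 'world_from_camera': array([[-0.01687878,  0.98950565, -0.143505  ,  0.40292762],
       [-0.9998308 , -0.01565384,  0.00966075, -0.06496876],
       [ 0.00731296,  0.14364378,  0.98960244,  1.18233191],
       [ 0.        ,  0.        ,  0.        ,  1.        ]])} {'K': array([[293.04154635,   0.        , 252.14740775],
       [  0.        , 293.04154635, 192.65975446],
       [  0.        ,   0.        ,   1.        ]]), 'k1': -0.06382780180537816, 'T_tool_cam': array([[-9.78271654e-04,  9.61538404e-01,  2.74668785e-01,
         7.54233434e-02],
       [ 9.99999460e-01,  1.03710831e-03, -6.89861682e-05,
         5.54384437e-04],
       [-3.51194130e-04,  2.74668569e-01, -9.61538899e-01,
        -1.67241779e-01],
       [ 0.00000000e+00,  0.00000000e+00,  0.00000000e+00,
         1.00000000e+00]])}
```

View pics/t0.png

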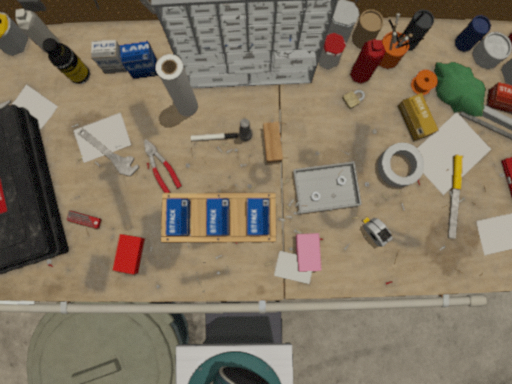

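View pics/s0.png

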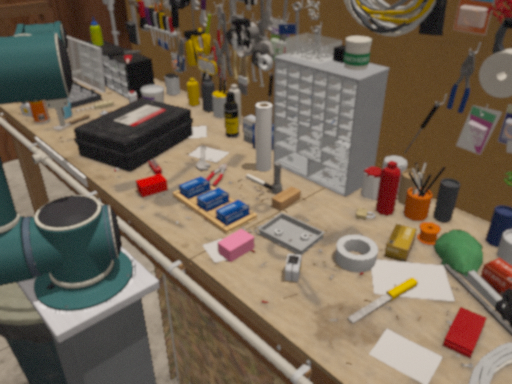

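Left to right, the three blue cartons stand in the carrier at top-view pixels (177,217), (217,217) and (258,217), and the tray is at (326,188). The red block at (129,254) and the pink one at (309,252) are look-alikes, ruled out by colour and because they are outside the carrier. The tape measure is at about (378,231) and the offcut at (272,142).

```bash
python3 - <<'E'
from h import *
b=cv2.imread('pics/t0.png'); h=cv2.cvtColor(b,cv2.COLOR_BGR2HSV)
m=cv2.inRange(h,(98,110,50),(122,255,255)); m[:185]=0; m[250:]=0; m[:,:150]=0; m[:,290:]=0
m=cv2.morphologyEx(m,cv2.MORPH_CLOSE,np.ones((9,9)))
for c in cv2.findContours(m,0,2)[0]:
    if cv2.contourArea(c)>200:
        r=cv2.minAreaRect(c); p=np.array([onz('top',q,.05) for q in cv2.boxPoints(r)])
        print(r, onz('top',r[0],.05).round(4)); print(p[:,:2].round(3).tolist())
for n,q in dict(rackTL=(163,195),rackTR=(275,195),rackBL=(162,242),rackBR=(275,242)).items(): print(n,onz('top',q,.019).round(3))
for n,q in dict(TL=(293,170),TR=(353,163),BR=(359,207),BL=(299,214)).items(): print(n,onz('top',q,.025).round(3))
print('measure',onz('top',(378,231),.04),'roll',onz('top',(187,112),0),onz('top',(170,66),.25),'base',onz('top',(240,365),0))
v=b[150:275,145:395]; cv2.imwrite('pics/c.png',cv2.resize(v,None,fx=3.2,fy=3.2,interpolation=2))
E
```

```text
((258.0, 216.5), (35.0, 20.0), 90.0) [ 0.4975 -0.0718  0.05  ]
[[0.545, -0.045], [0.545, -0.1], [0.45, -0.098], [0.451, -0.044]]
((217.0, 216.5), (35.0, 20.0), 90.0) [0.4992 0.0387 0.05  ]
[[0.547, 0.066], [0.546, 0.011], [0.452, 0.012], [0.453, 0.066]]
((177.5, 216.5), (35.0, 21.0), 90.0) [0.5008 0.1455 0.05  ]
[[0.549, 0.175], [0.548, 0.117], [0.453, 0.117], [0.454, 0.174]]
rackTL [0.564 0.193 0.019]
rackTR [ 0.559 -0.12   0.019]
rackBL [0.434 0.194 0.019]
rackBR [ 0.429 -0.118  0.019]
TL [ 0.628 -0.172  0.025]
TR [ 0.646 -0.343  0.025]
BR [ 0.521 -0.353  0.025]
BL [ 0.505 -0.185  0.025]
measure [ 0.45271373 -0.39897771  0.04      ] roll [0.81132302 0.13095336 0.        ] [0.84000867 0.13177647 0.25      ] base [ 0.09679686 -0.01638937  0.        ]
```

View pics/c.png

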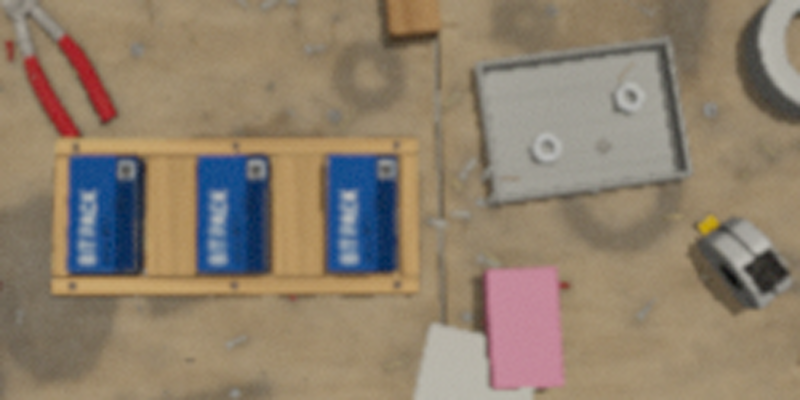

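Zoomed in, the three blue cartons sit in the carrier and the pink block (520,325 in the crop) lies apart from it. Next I turn the tool and go above the left carton.

Call:
play_rows:
  commands:
    - {"travel": [0, 0, 0], "delta_rot": [0, 0, -5.2]}
    - {"travel": [0, 0, 0], "delta_rot": [0, 0, -5.2]}
    - {"travel": [0, 0, 0], "delta_rot": [0, 0, -5.2]}
    - {"travel": [0, 0, 0], "delta_rot": [0, 0, -5.3]}
    - {"travel": [-0.0173, -0.0317, 0], "delta_rot": [0, 0, 0]}
    - {"travel": [-0.0173, -0.0317, 0], "delta_rot": [0, 0, 0]}
    - {"travel": [-0.0173, -0.0317, 0], "delta_rot": [0, 0, 0]}
    - {"travel": [-0.0173, -0.0317, 0], "delta_rot": [0, 0, 0]}
    - {"travel": [-0.0173, -0.0317, 0], "delta_rot": [0, 0, 0]}
    - {"travel": [-0.0173, -0.0317, 0], "delta_rot": [0, 0, 0]}
    - {"travel": [-0.0173, -0.0317, 0], "delta_rot": [0, 0, 0]}
    - {"travel": [-0.0173, -0.0317, 0], "delta_rot": [0, 0, 0]}
    - {"travel": [-0.0173, -0.0317, 0], "delta_rot": [0, 0, 0]}
    - {"travel": [-0.0173, -0.0317, 0], "delta_rot": [0, 0, 0]}
    - {"travel": [-0.0173, -0.0317, 0], "delta_rot": [0, 0, 0]}
    - {"travel": [-0.0173, -0.0317, 0], "delta_rot": [0, 0, 0]}
    - {"travel": [-0.0173, -0.0317, 0], "delta_rot": [0, 0, 0]}
    - {"travel": [-0.0173, -0.0317, 0], "delta_rot": [0, 0, 0]}
    - {"travel": [-0.0173, -0.0317, 0], "delta_rot": [0, 0, 0]}
    - {"travel": [0, 0, 0], "delta_rot": [0, 0, 0]}
  fingers: -1
  squeeze: 45

```text
clock: 1.77
eef_pos: [0.5043, 0.1431, 0.2182]
ee_rot: [-0.03, -3.141, 0.002]
contact_force: [-0.4, 0.5, -0.3]
finger_gap: 1.003
grasp_force: 0.0
```

```bash
cat > w.py <<'E'
from h import *
import sys
def st(tgt=None):
    s=get_state(); M=R.from_rotvec(s['ee_rot']).as_matrix()
    print('t',round(s['clock'],2),'p',s['eef_pos'].round(4),'F',s['contact_force'].round(2),'T',s['wrist_torque'].round(3),'gap',round(s['finger_gap'],3),'g',round(s['grasp_force'],1))
    print('toolx',M[:,0].round(4),'y',M[:,1].round(4),'z',M[:,2].round(4))
    if tgt is not None: print('to target in tool axes',(M.T@(np.array(tgt)-s['eef_pos'])).round(4))
    return s,M
E
python3 - <<'E'
from w import *
st([0.501,0.147,0.20])
s,im=snap('wrist','w0.png')
h=cv2.cvtColor(cv2.imread('pics/w0.png'),cv2.COLOR_BGR2HSV)
m=cv2.morphologyEx(cv2.inRange(h,(98,110,50),(122,255,255)),cv2.MORPH_CLOSE,np.ones((15,15)))
for c in cv2.findContours(m,0,2)[0]:
    if cv2.contourArea(c)>800:
        r=cv2.minAreaRect(c); print(r, onz('wrist',r[0],.05,s).round(4),[onz('wrist',q,.05,s)[:2].round(4).tolist() for q in cv2.boxPoints(r)])
E
```

```text
t 1.77 p [0.5043 0.1431 0.2182] F [-0.42  0.5  -0.28] T [ 0.05  -0.014 -0.014] gap 1.003 g 0.0
toolx [-9.998e-01  1.880e-02  1.000e-04] y [ 0.0188  0.9998 -0.0014] z [-2.0e-04 -1.4e-03 -1.0e+00]
to target in tool axes [0.0034 0.0039 0.0182]
((72.39420318603516, 174.4104461669922), (83.96839904785156, 53.4378776550293), 87.1014175415039) [ 0.4979 -0.0727  0.05  ] [[0.4486, -0.0996], [0.448, -0.0339], [0.55, -0.0452], [0.5528, -0.1165]]
((162.32077026367188, 173.3258056640625), (85.84913635253906, 51.426658630371094), 87.20729064941406) [0.4992 0.0375 0.05  ] [[0.4501, 0.0102], [0.449, 0.0694], [0.5517, 0.0663], [0.554, 0.0021]]
((256.5, 172.0), (84.0, 51.0), 90.0) [0.4999 0.1482 0.05  ] [[0.4511, 0.1203], [0.4522, 0.1777], [0.5526, 0.1785], [0.5514, 0.1164]]
```

View pics/w0.png

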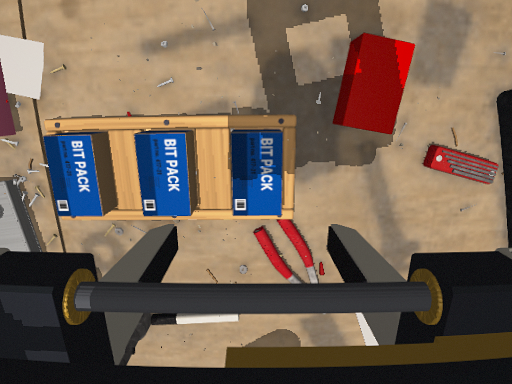

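The wrist view shows the left carton between the fingers at (256,172), and its position agrees with the top view. Going down to grip it.

Call:
play_rows:
  commands:
    - {"travel": [0.0017, 0.0024, 0.02], "delta_rot": [0, 0, 0.2]}
    - {"travel": [0.0017, 0.0024, 0.03], "delta_rot": [0, 0, 0]}
    - {"travel": [0, 0, 0.035], "delta_rot": [0, 0, 0]}
    - {"travel": [0, 0, 0.035], "delta_rot": [0, 0, 0]}
    - {"travel": [0, 0, 0.03], "delta_rot": [0, 0, 0]}
    - {"travel": [0, 0, 0.02], "delta_rot": [0, 0, 0]}
    - {"travel": [0, 0, 0.012], "delta_rot": [0, 0, 0]}
    - {"travel": [0, 0, 0.007], "delta_rot": [0, 0, 0]}
    - {"travel": [0, 0, 0.004], "delta_rot": [0, 0, 0]}
    - {"travel": [0, 0, 0], "delta_rot": [0, 0, 0]}
    - {"travel": [0, 0, 0], "delta_rot": [0, 0, 0]}

```text
clock: 2.73
eef_pos: [0.4998, 0.1527, 0.0268]
ee_rot: [0.029, 3.14, 0.001]
contact_force: [-0.3, -0.9, -0.5]
finger_gap: 0.998
grasp_force: 0.0
```

Call:
play_rows:
  commands:
    - {"travel": [0, 0, 0], "delta_rot": [0, 0, 0]}
    - {"travel": [0, 0, 0], "delta_rot": [0, 0, 0]}
    - {"travel": [0, 0, 0], "delta_rot": [0, 0, 0]}
    - {"travel": [0, 0, 0], "delta_rot": [0, 0, 0]}
    - {"travel": [0, 0, 0], "delta_rot": [0, 0, 0]}
    - {"travel": [0, 0, 0], "delta_rot": [0, 0, 0]}
    - {"travel": [0, 0, 0], "delta_rot": [0, 0, 0]}
    - {"travel": [0, 0, 0], "delta_rot": [0, 0, 0]}
    - {"travel": [0, 0, 0], "delta_rot": [0, 0, 0]}
    - {"travel": [0, 0, 0], "delta_rot": [0, 0, 0]}
  fingers: 1
  squeeze: 45

```text
clock: 3.57
eef_pos: [0.4998, 0.1512, 0.0261]
ee_rot: [0.029, 3.14, -0.004]
contact_force: [1.3, -12.7, 6.1]
finger_gap: 0.637
grasp_force: 45.0
```

```bash
python3 -c "
from w import *
st([0.501,0.148,0.025])"
```

```text
t 3.57 p [0.4998 0.1512 0.0261] F [  1.27 -12.74   6.09] T [-2.236 -0.164  0.145] gap 0.637 g 45.0
toolx [-0.9998  0.0185 -0.001 ] y [ 0.0185  0.9998 -0.0025] z [ 0.001  -0.0025 -1.    ]
to target in tool axes [-0.0013 -0.0031  0.0011]
```

Call:
play_rows:
  commands:
    - {"travel": [0, -0.0022, 0], "delta_rot": [0, 0, 0]}
    - {"travel": [0, -0.002, 0], "delta_rot": [0, 0, 0]}
    - {"travel": [0, 0, -0.005], "delta_rot": [0, 0, 0]}
    - {"travel": [0, 0, -0.01], "delta_rot": [0, 0, 0]}
    - {"travel": [0, 0, -0.02], "delta_rot": [0, 0, 0]}
    - {"travel": [0, 0, -0.03], "delta_rot": [0, 0, 0]}
    - {"travel": [0, 0, -0.03], "delta_rot": [0, 0, 0]}
    - {"travel": [0, 0, -0.03], "delta_rot": [0, 0, 0]}
    - {"travel": [0, 0, -0.025], "delta_rot": [0, 0, 0]}
    - {"travel": [0, 0, -0.015], "delta_rot": [0, 0, 0]}
    - {"travel": [0, 0, -0.01], "delta_rot": [0, 0, 0]}
    - {"travel": [0, 0, 0], "delta_rot": [0, 0, 0]}
    - {"travel": [0, 0, 0], "delta_rot": [0, 0, 0]}
    - {"travel": [0, 0, 0], "delta_rot": [0, 0, 0]}
    - {"travel": [0, 0, 0], "delta_rot": [0, 0, 0]}

```text
clock: 4.82
eef_pos: [0.4987, 0.1481, 0.1992]
ee_rot: [-0.029, -3.139, 0.001]
contact_force: [0.6, 0.5, -4.6]
finger_gap: 0.645
grasp_force: 45.0
```

```bash
python3 -c "
from w import *
st([0.501,0.148,0.2])"
```

```text
t 4.82 p [0.4987 0.1481 0.1992] F [ 0.62  0.52 -4.59] T [-0.006  0.027  0.03 ] gap 0.645 g 45.0
toolx [-0.9998  0.0185  0.002 ] y [ 1.850e-02  9.998e-01 -6.000e-04] z [-2.e-03 -5.e-04 -1.e+00]
to target in tool axes [-0.0023 -0.0001 -0.0008]
```

Call:
play_rows:
  commands:
    - {"travel": [0, 0, 0], "delta_rot": [0, 3, 0]}
    - {"travel": [0, 0, 0], "delta_rot": [0, 5, 0]}
    - {"travel": [0, 0, 0], "delta_rot": [0, 6, 0]}
    - {"travel": [0, 0, 0], "delta_rot": [0, 6, 0]}
    - {"travel": [0, 0, 0], "delta_rot": [0, 6, 0]}
    - {"travel": [0, 0, 0], "delta_rot": [0, 6, 0]}
    - {"travel": [0, 0, 0], "delta_rot": [0, 6, 0]}
    - {"travel": [0, 0, 0], "delta_rot": [0, 4, 0]}
    - {"travel": [0, 0, 0], "delta_rot": [0, 0, 0]}
    - {"travel": [0, 0, 0], "delta_rot": [0, 0, 0]}
    - {"travel": [0, 0, 0], "delta_rot": [0, 0, 0]}
    - {"travel": [0, 0, 0], "delta_rot": [0, 0, 0]}
    - {"travel": [0, 0, 0], "delta_rot": [0, 0, 0]}
    - {"travel": [0, 0, 0], "delta_rot": [0, 0, 0]}
    - {"travel": [0, 0, 0], "delta_rot": [0, 0, 0]}
    - {"travel": [0, 0, 0], "delta_rot": [0, 0, 0]}

```text
clock: 6.15
eef_pos: [0.4991, 0.1483, 0.201]
ee_rot: [-0.022, -2.409, -0.009]
contact_force: [0.8, -0.0, -2.9]
finger_gap: 0.642
grasp_force: 45.0
```

```bash
python3 -c "
from w import *
s,M=st()
snap('wrist','w1.png')"
```

```text
t 6.15 p [0.4991 0.1483 0.201 ] F [ 0.79 -0.04 -2.92] T [ 0.008 -0.682 -0.037] gap 0.642 g 45.0
toolx [-0.7437  0.0137  0.6684] y [1.840e-02 9.998e-01 1.000e-04] z [-0.6683  0.0124 -0.7438]
```

View pics/w1.png

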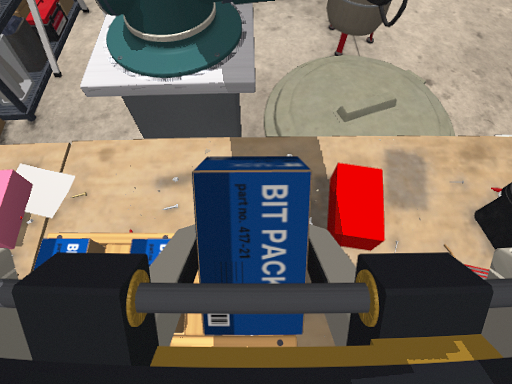

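The carton is held squarely, with no slip in the grip. I bring it back to level and read the moment, then tip it the other way.

Call:
play_rows:
  commands:
    - {"travel": [0, 0, 0], "delta_rot": [0, -4, 0]}
    - {"travel": [0, 0, 0], "delta_rot": [0, -6, 0]}
    - {"travel": [0, 0, 0], "delta_rot": [0, -6, 0]}
    - {"travel": [0, 0, 0], "delta_rot": [0, -6, 0]}
    - {"travel": [0, 0, 0], "delta_rot": [0, -6, 0]}
    - {"travel": [0, 0, 0], "delta_rot": [0, -6, 0]}
    - {"travel": [0, 0, 0], "delta_rot": [0, -5, 0]}
    - {"travel": [0, 0, 0], "delta_rot": [0, -3, 0]}
    - {"travel": [0, 0, 0], "delta_rot": [0, 0, 0]}
    - {"travel": [0, 0, 0], "delta_rot": [0, 0, 0]}
    - {"travel": [0, 0, 0], "delta_rot": [0, 0, 0]}
    - {"travel": [0, 0, 0], "delta_rot": [0, 0, 0]}

```text
clock: 7.2
eef_pos: [0.4995, 0.1481, 0.2002]
ee_rot: [-0.03, -3.139, 0.0]
contact_force: [-0.2, -0.1, -3.9]
finger_gap: 0.64
grasp_force: 45.0
```

```bash
python3 -c "
from w import *
s,M=st()"
```

```text
t 7.2 p [0.4995 0.1481 0.2002] F [-0.21 -0.1  -3.85] T [ 0.041 -0.037  0.008] gap 0.64 g 45.0
toolx [-0.9998  0.0189  0.0023] y [ 1.890e-02  9.998e-01 -3.000e-04] z [-2.3e-03 -2.0e-04 -1.0e+00]
```

Call:
play_rows:
  commands:
    - {"travel": [0, 0, 0], "delta_rot": [0, -3, 0]}
    - {"travel": [0, 0, 0], "delta_rot": [0, -5, 0]}
    - {"travel": [0, 0, 0], "delta_rot": [0, -6, 0]}
    - {"travel": [0, 0, 0], "delta_rot": [0, -6, 0]}
    - {"travel": [0, 0, 0], "delta_rot": [0, -6, 0]}
    - {"travel": [0, 0, 0], "delta_rot": [0, -6, 0]}
    - {"travel": [0, 0, 0], "delta_rot": [0, -6, 0]}
    - {"travel": [0, 0, 0], "delta_rot": [0, -4, 0]}
    - {"travel": [0, 0, 0], "delta_rot": [0, 0, 0]}
    - {"travel": [0, 0, 0], "delta_rot": [0, 0, 0]}
    - {"travel": [0, 0, 0], "delta_rot": [0, 0, 0]}
    - {"travel": [0, 0, 0], "delta_rot": [0, 0, 0]}
    - {"travel": [0, 0, 0], "delta_rot": [0, 0, 0]}
    - {"travel": [0, 0, 0], "delta_rot": [0, 0, 0]}
    - {"travel": [0, 0, 0], "delta_rot": [0, 0, 0]}
    - {"travel": [0, 0, 0], "delta_rot": [0, 0, 0]}

```text
clock: 8.53
eef_pos: [0.4993, 0.1481, 0.2006]
ee_rot: [0.023, 2.409, -0.009]
contact_force: [-0.1, 0.3, -3.4]
finger_gap: 0.639
grasp_force: 45.0
```

Call:
play_rows:
  commands:
    - {"travel": [0, 0, 0], "delta_rot": [0, 4, 0]}
    - {"travel": [0, 0, 0], "delta_rot": [0, 6, 0]}
    - {"travel": [0, 0, 0], "delta_rot": [0, 6, 0]}
    - {"travel": [0, 0, 0], "delta_rot": [0, 6, 0]}
    - {"travel": [0, 0, 0], "delta_rot": [0, 6, 0]}
    - {"travel": [0, 0, 0], "delta_rot": [0, 6, 0]}
    - {"travel": [0, 0, 0], "delta_rot": [0, 5, 0]}
    - {"travel": [0, 0, 0], "delta_rot": [0, 3, 0]}
    - {"travel": [0, 0, 0], "delta_rot": [0, 0, 0]}
    - {"travel": [0, 0, 0], "delta_rot": [0, 0, 0]}
    - {"travel": [0, 0, 0], "delta_rot": [0, 0, 0]}
    - {"travel": [0, 0, 0], "delta_rot": [0, 0, 0]}

```text
clock: 9.53
eef_pos: [0.4988, 0.1483, 0.2009]
ee_rot: [0.028, 3.139, 0.0]
contact_force: [0.6, 0.2, -3.6]
finger_gap: 0.641
grasp_force: 45.0
```

```bash
python3 -c "
from w import *
s,M=st([0.4995,.148,.0262])"
```

```text
t 9.53 p [0.4988 0.1483 0.2009] F [ 0.61  0.18 -3.6 ] T [ 0.006  0.    -0.015] gap 0.641 g 45.0
toolx [-0.9998  0.0182 -0.002 ] y [1.820e-02 9.998e-01 1.000e-04] z [ 2.e-03  1.e-04 -1.e+00]
to target in tool axes [-0.0003 -0.0003  0.1747]
```

Left: the moment is −0.037 with one end low and 0.000 with the other, which is noise, so nothing is loose in it. Putting it back.

Call:
play_rows:
  commands:
    - {"travel": [0, 0, 0.015], "delta_rot": [0, 0, 0]}
    - {"travel": [0, 0, 0.03], "delta_rot": [0, 0, 0]}
    - {"travel": [0, 0, 0.035], "delta_rot": [0, 0, 0]}
    - {"travel": [0, 0, 0.03], "delta_rot": [0, 0, 0]}
    - {"travel": [0, 0, 0.02], "delta_rot": [0, 0, 0]}
    - {"travel": [0, 0, 0.01], "delta_rot": [0, 0, 0]}
    - {"travel": [0, 0, 0.01], "delta_rot": [0, 0, 0]}
    - {"travel": [0, 0, 0.008], "delta_rot": [0, 0, 0]}
    - {"travel": [0, 0, 0.008], "delta_rot": [0, 0, 0]}
    - {"travel": [0, 0, 0.005], "delta_rot": [0, 0, 0]}
    - {"travel": [0, 0, 0.003], "delta_rot": [0, 0, 0]}
    - {"travel": [0, 0, 0], "delta_rot": [0, 0, 0]}
    - {"travel": [0, 0, 0], "delta_rot": [0, 0, 0]}
    - {"travel": [0, 0, 0], "delta_rot": [0, 0, 0]}

```text
clock: 10.7
eef_pos: [0.4995, 0.1483, 0.0272]
ee_rot: [0.029, 3.141, 0.0]
contact_force: [0.4, 0.2, -2.8]
finger_gap: 0.641
grasp_force: 45.0
```

```bash
python3 -c "
from w import *
s,M=st([0.4995,.148,.0262])"
```

```text
t 10.7 p [0.4995 0.1483 0.0272] F [ 0.36  0.18 -2.78] T [ 0.062 -0.033 -0.064] gap 0.641 g 45.0
toolx [-9.998e-01  1.860e-02 -7.000e-04] y [1.860e-02 9.998e-01 2.000e-04] z [ 7.e-04  1.e-04 -1.e+00]
to target in tool axes [-0.     -0.0003  0.001 ]
```

Call:
play_rows:
  commands:
    - {"travel": [0, 0, 0.0012], "delta_rot": [0, 0, 0]}
    - {"travel": [0, 0, 0], "delta_rot": [0, 0, 0]}
    - {"travel": [0, 0, 0], "delta_rot": [0, 0, 0]}

```text
clock: 10.95
eef_pos: [0.4996, 0.1483, 0.026]
ee_rot: [0.029, 3.14, 0.0]
contact_force: [0.4, 0.1, 2.3]
finger_gap: 0.644
grasp_force: 45.0
```

Call:
play_rows:
  commands:
    - {"travel": [0, 0, 0], "delta_rot": [0, 0, 0]}
    - {"travel": [0, 0, 0], "delta_rot": [0, 0, 0]}
    - {"travel": [0, 0, 0], "delta_rot": [0, 0, 0]}
    - {"travel": [0, 0, 0], "delta_rot": [0, 0, 0]}
    - {"travel": [0, 0, 0], "delta_rot": [0, 0, 0]}
    - {"travel": [0, 0, 0], "delta_rot": [0, 0, 0]}
    - {"travel": [0, 0, -0.015], "delta_rot": [0, 0, 0]}
    - {"travel": [0, 0, -0.03], "delta_rot": [0, 0, 0]}
    - {"travel": [0, 0, -0.03], "delta_rot": [0, 0, 0]}
    - {"travel": [0, 0, -0.015], "delta_rot": [0, 0, 0]}
    - {"travel": [0, -0.018, 0], "delta_rot": [0, 0, 0]}
    - {"travel": [-0.0005, -0.025, 0], "delta_rot": [0, 0, 0]}
    - {"travel": [-0.0005, -0.028, 0], "delta_rot": [0, 0, 0]}
    - {"travel": [0, -0.024, 0], "delta_rot": [0, 0, 0]}
    - {"travel": [0, -0.0158, 0], "delta_rot": [0, 0, 0]}
    - {"travel": [0, 0, 0], "delta_rot": [0, 0, 0]}
    - {"travel": [0, 0, 0], "delta_rot": [0, 0, 0]}
    - {"travel": [0, 0, 0], "delta_rot": [0, 0, 0]}
  fingers: -1

```text
clock: 12.45
eef_pos: [0.4982, 0.0379, 0.1154]
ee_rot: [-0.029, -3.141, -0.0]
contact_force: [0.1, -0.4, 0.3]
finger_gap: 1.001
grasp_force: 0.0
```

```bash
python3 - <<'E'
from w import *
st([0.4985,0.0375,0.026])
s,im=snap('top','t1.png')
h=cv2.cvtColor(cv2.imread('pics/t1.png'),cv2.COLOR_BGR2HSV)
cv2.imwrite('pics/c1.png',cv2.resize(cv2.imread('pics/t1.png')[150:275,145:395],None,fx=3.2,fy=3.2,interpolation=2))
E
```

```text
t 12.45 p [0.4982 0.0379 0.1154] F [ 0.06 -0.38  0.25] T [ 0.006 -0.003  0.013] gap 1.001 g 0.0
toolx [-9.998e-01  1.860e-02  1.000e-04] y [1.860e-02 9.998e-01 2.000e-04] z [-0.e+00  2.e-04 -1.e+00]
to target in tool axes [-0.0004 -0.0004  0.0894]
```

View pics/c1.png

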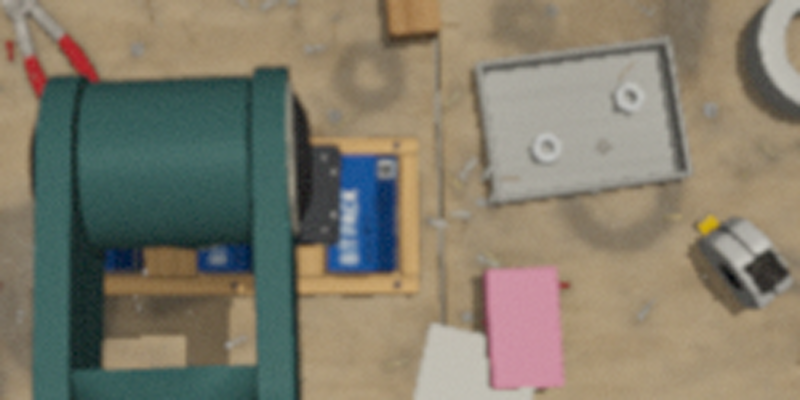

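The arm hides most of the view, but the left carton's near end at (125,260) lies in its bay. The force reversal on lowering (−2.8 to +2.3 N) also shows it seated. Now the middle carton.

Call:
play_rows:
  commands:
    - {"travel": [0, -0.0004, 0.015], "delta_rot": [0, 0, 0]}
    - {"travel": [0, 0, 0.025], "delta_rot": [0, 0, 0]}
    - {"travel": [0, 0, 0.022], "delta_rot": [0, 0, 0]}
    - {"travel": [0, 0, 0.015], "delta_rot": [0, 0, 0]}
    - {"travel": [0, 0, 0.008], "delta_rot": [0, 0, 0]}
    - {"travel": [0, 0, 0.004], "delta_rot": [0, 0, 0]}
    - {"travel": [0, 0, 0], "delta_rot": [0, 0, 0]}
    - {"travel": [0, 0, 0], "delta_rot": [0, 0, 0]}

```text
clock: 13.17
eef_pos: [0.4986, 0.0373, 0.0273]
ee_rot: [0.028, 3.141, 0.0]
contact_force: [0.0, 0.3, 0.6]
finger_gap: 1.002
grasp_force: 0.0
```

Call:
play_rows:
  commands:
    - {"travel": [0, 0, 0], "delta_rot": [0, 0, 0]}
    - {"travel": [0, 0, 0], "delta_rot": [0, 0, 0]}
    - {"travel": [0, 0, 0], "delta_rot": [0, 0, 0]}
    - {"travel": [0, 0, 0], "delta_rot": [0, 0, 0]}
    - {"travel": [0, 0, 0], "delta_rot": [0, 0, 0]}
    - {"travel": [0, 0, 0], "delta_rot": [0, 0, 0]}
    - {"travel": [0, 0, 0], "delta_rot": [0, 0, 0]}
    - {"travel": [0, 0, 0], "delta_rot": [0, 0, 0]}
    - {"travel": [0, 0, 0], "delta_rot": [0, 0, 0]}
  fingers: 1

```text
clock: 13.92
eef_pos: [0.4982, 0.0371, 0.0266]
ee_rot: [0.029, 3.141, 0.0]
contact_force: [-1.0, 1.8, 3.5]
finger_gap: 0.643
grasp_force: 45.0
```

```bash
python3 -c "
from w import *
s,M=st()"
```

```text
t 13.92 p [0.4982 0.0371 0.0266] F [-1.    1.82  3.51] T [0.336 0.177 0.078] gap 0.643 g 45.0
toolx [-9.998e-01  1.850e-02 -2.000e-04] y [1.850e-02 9.998e-01 2.000e-04] z [ 2.e-04  2.e-04 -1.e+00]
```

Call:
play_rows:
  commands:
    - {"travel": [0, 0, -0.005], "delta_rot": [0, 0, 0]}
    - {"travel": [0, 0, -0.01], "delta_rot": [0, 0, 0]}
    - {"travel": [0, 0, -0.02], "delta_rot": [0, 0, 0]}
    - {"travel": [0, 0, -0.03], "delta_rot": [0, 0, 0]}
    - {"travel": [0, 0, -0.03], "delta_rot": [0, 0, 0]}
    - {"travel": [0, 0, -0.03], "delta_rot": [0, 0, 0]}
    - {"travel": [0, 0, -0.025], "delta_rot": [0, 0, 0]}
    - {"travel": [0, 0, -0.015], "delta_rot": [0, 0, 0]}
    - {"travel": [0, 0, -0.01], "delta_rot": [0, 0, 0]}
    - {"travel": [0, 0, 0], "delta_rot": [0, 0, 0]}
    - {"travel": [0, 0, 0], "delta_rot": [0, 0, 0]}
    - {"travel": [0, 0, 0], "delta_rot": [0, 0, 0]}

```text
clock: 14.92
eef_pos: [0.4977, 0.037, 0.2001]
ee_rot: [-0.029, -3.14, 0.0]
contact_force: [-0.5, -0.4, -4.0]
finger_gap: 0.643
grasp_force: 45.0
```

Call:
play_rows:
  commands:
    - {"travel": [0, 0, 0], "delta_rot": [0, 3, 0]}
    - {"travel": [0, 0, 0], "delta_rot": [0, 5, 0]}
    - {"travel": [0, 0, 0], "delta_rot": [0, 6, 0]}
    - {"travel": [0, 0, 0], "delta_rot": [0, 6, 0]}
    - {"travel": [0, 0, 0], "delta_rot": [0, 6, 0]}
    - {"travel": [0, 0, 0], "delta_rot": [0, 6, 0]}
    - {"travel": [0, 0, 0], "delta_rot": [0, 6, 0]}
    - {"travel": [0, 0, 0], "delta_rot": [0, 4, 0]}
    - {"travel": [0, 0, 0], "delta_rot": [0, 0, 0]}
    - {"travel": [0, 0, 0], "delta_rot": [0, 0, 0]}
    - {"travel": [0, 0, 0], "delta_rot": [0, 0, 0]}
    - {"travel": [0, 0, 0], "delta_rot": [0, 0, 0]}
    - {"travel": [0, 0, 0], "delta_rot": [0, 0, 0]}
    - {"travel": [0, 0, 0], "delta_rot": [0, 0, 0]}
    - {"travel": [0, 0, 0], "delta_rot": [0, 0, 0]}
    - {"travel": [0, 0, 0], "delta_rot": [0, 0, 0]}

```text
clock: 16.25
eef_pos: [0.498, 0.037, 0.2018]
ee_rot: [-0.022, -2.409, -0.009]
contact_force: [-0.2, -0.5, -2.5]
finger_gap: 0.64
grasp_force: 45.0
```

Call:
play_rows:
  commands:
    - {"travel": [0, 0, 0], "delta_rot": [0, -4, 0]}
    - {"travel": [0, 0, 0], "delta_rot": [0, -6, 0]}
    - {"travel": [0, 0, 0], "delta_rot": [0, -6, 0]}
    - {"travel": [0, 0, 0], "delta_rot": [0, -6, 0]}
    - {"travel": [0, 0, 0], "delta_rot": [0, -6, 0]}
    - {"travel": [0, 0, 0], "delta_rot": [0, -6, 0]}
    - {"travel": [0, 0, 0], "delta_rot": [0, -5, 0]}
    - {"travel": [0, 0, 0], "delta_rot": [0, -3, 0]}
    - {"travel": [0, 0, 0], "delta_rot": [0, 0, 0]}
    - {"travel": [0, 0, 0], "delta_rot": [0, 0, 0]}
    - {"travel": [0, 0, 0], "delta_rot": [0, 0, 0]}
    - {"travel": [0, 0, 0], "delta_rot": [0, 0, 0]}

```text
clock: 17.25
eef_pos: [0.4984, 0.037, 0.201]
ee_rot: [-0.029, -3.139, 0.0]
contact_force: [-0.3, 0.5, -2.4]
finger_gap: 0.642
grasp_force: 45.0
```

```bash
python3 -c "
from w import *
s,M=st()"
```

```text
t 17.25 p [0.4984 0.037  0.201 ] F [-0.28  0.48 -2.36] T [-0.03   0.064  0.052] gap 0.642 g 45.0
toolx [-0.9998  0.0186  0.0024] y [ 1.860e-02  9.998e-01 -1.000e-04] z [-0.0024 -0.     -1.    ]
```

Call:
play_rows:
  commands:
    - {"travel": [0, 0, 0], "delta_rot": [0, -3, 0]}
    - {"travel": [0, 0, 0], "delta_rot": [0, -5, 0]}
    - {"travel": [0, 0, 0], "delta_rot": [0, -6, 0]}
    - {"travel": [0, 0, 0], "delta_rot": [0, -6, 0]}
    - {"travel": [0, 0, 0], "delta_rot": [0, -6, 0]}
    - {"travel": [0, 0, 0], "delta_rot": [0, -6, 0]}
    - {"travel": [0, 0, 0], "delta_rot": [0, -6, 0]}
    - {"travel": [0, 0, 0], "delta_rot": [0, -4, 0]}
    - {"travel": [0, 0, 0], "delta_rot": [0, 0, 0]}
    - {"travel": [0, 0, 0], "delta_rot": [0, 0, 0]}
    - {"travel": [0, 0, 0], "delta_rot": [0, 0, 0]}
    - {"travel": [0, 0, 0], "delta_rot": [0, 0, 0]}
    - {"travel": [0, 0, 0], "delta_rot": [0, 0, 0]}
    - {"travel": [0, 0, 0], "delta_rot": [0, 0, 0]}
    - {"travel": [0, 0, 0], "delta_rot": [0, 0, 0]}
    - {"travel": [0, 0, 0], "delta_rot": [0, 0, 0]}

```text
clock: 18.58
eef_pos: [0.4982, 0.037, 0.2013]
ee_rot: [0.022, 2.409, -0.009]
contact_force: [-0.7, 0.1, -3.4]
finger_gap: 0.644
grasp_force: 45.0
```

Call:
play_rows:
  commands:
    - {"travel": [0, 0, 0], "delta_rot": [0, 4, 0]}
    - {"travel": [0, 0, 0], "delta_rot": [0, 6, 0]}
    - {"travel": [0, 0, 0], "delta_rot": [0, 6, 0]}
    - {"travel": [0, 0, 0], "delta_rot": [0, 6, 0]}
    - {"travel": [0, 0, 0], "delta_rot": [0, 6, 0]}
    - {"travel": [0, 0, 0], "delta_rot": [0, 6, 0]}
    - {"travel": [0, 0, 0], "delta_rot": [0, 5, 0]}
    - {"travel": [0, 0, 0], "delta_rot": [0, 3, 0]}
    - {"travel": [0, 0, 0], "delta_rot": [0, 0, 0]}
    - {"travel": [0, 0, 0], "delta_rot": [0, 0, 0]}
    - {"travel": [0, 0, 0], "delta_rot": [0, 0, 0]}
    - {"travel": [0, 0, 0], "delta_rot": [0, 0, 0]}

```text
clock: 19.58
eef_pos: [0.4978, 0.0371, 0.2017]
ee_rot: [0.029, 3.139, 0.0]
contact_force: [-0.1, -0.2, -3.6]
finger_gap: 0.644
grasp_force: 45.0
```

```bash
python3 -c "
from w import *
s,M=st([.4984,.0373,.0266])"
```

```text
t 19.58 p [0.4978 0.0371 0.2017] F [-0.08 -0.23 -3.64] T [ 0.029 -0.038 -0.008] gap 0.644 g 45.0
toolx [-0.9998  0.0184 -0.0022] y [0.0184 0.9998 0.    ] z [ 0.0022 -0.     -1.    ]
to target in tool axes [-0.0002  0.0003  0.1751]
```

Middle: +0.064 against −0.038, a suspicious difference but near the noise. I average several readings at each end before deciding.

```bash
cat > avg.py <<'E'
from w import *
v=[]
for _ in range(14):
    get_image('top'); v.append(get_state()['wrist_torque'][1])
print(np.mean(v).round(4),np.std(v).round(4),get_state()['clock'])
E
python3 avg.py
```

```text
-0.0607 0.0352 20.2833
```

Call:
play_rows:
  commands:
    - {"travel": [0, 0, 0], "delta_rot": [0, 5, 0]}
    - {"travel": [0, 0, 0], "delta_rot": [0, 6, 0]}
    - {"travel": [0, 0, 0], "delta_rot": [0, 6, 0]}
    - {"travel": [0, 0, 0], "delta_rot": [0, 3, 0]}
    - {"travel": [0, 0, 0], "delta_rot": [0, 0, 0]}
    - {"travel": [0, 0, 0], "delta_rot": [0, 0, 0]}
    - {"travel": [0, 0, 0], "delta_rot": [0, 0, 0]}
    - {"travel": [0, 0, 0], "delta_rot": [0, 0, 0]}
    - {"travel": [0, 0, 0], "delta_rot": [0, 0, 0]}
    - {"travel": [0, 0, 0], "delta_rot": [0, 0, 0]}
    - {"travel": [0, 0, 0], "delta_rot": [0, -3, 0]}
    - {"travel": [0, 0, 0], "delta_rot": [0, -6, 0]}
    - {"travel": [0, 0, 0], "delta_rot": [0, -6, 0]}
    - {"travel": [0, 0, 0], "delta_rot": [0, -5, 0]}
    - {"travel": [0, 0, 0], "delta_rot": [0, 0, 0]}
    - {"travel": [0, 0, 0], "delta_rot": [0, 0, 0]}
    - {"travel": [0, 0, 0], "delta_rot": [0, 0, 0]}
    - {"travel": [0, 0, 0], "delta_rot": [0, 0, 0]}

```text
clock: 21.78
eef_pos: [0.4983, 0.037, 0.2011]
ee_rot: [-0.029, -3.139, 0.0]
contact_force: [0.8, 0.4, -3.1]
finger_gap: 0.643
grasp_force: 45.0
```

```bash
python3 avg.py; python3 -c "
from w import *
s,M=st([.4984,.0373,.0266])"
```

```text
0.0717 0.0335 22.4833
t 22.48 p [0.4981 0.037  0.2015] F [-0.23  0.3  -3.41] T [0.05  0.101 0.041] gap 0.647 g 45.0
toolx [-9.998e-01  1.850e-02 -1.000e-04] y [ 0.0185  0.9998 -0.    ] z [ 1.e-04 -0.e+00 -1.e+00]
to target in tool axes [-0.0003  0.0003  0.1749]
```

Averaged, the difference is 0.13 N m with the expected sign, so the middle carton rattles. Back it goes. The right one still has to be shaken, as asked.

Call:
play_rows:
  commands:
    - {"travel": [0, 0, 0.015], "delta_rot": [0, 0, 0]}
    - {"travel": [0, 0, 0.03], "delta_rot": [0, 0, 0]}
    - {"travel": [0, 0, 0.035], "delta_rot": [0, 0, 0]}
    - {"travel": [0, 0, 0.03], "delta_rot": [0, 0, 0]}
    - {"travel": [0, 0, 0.02], "delta_rot": [0, 0, 0]}
    - {"travel": [0, 0, 0.01], "delta_rot": [0, 0, 0]}
    - {"travel": [0, 0, 0.01], "delta_rot": [0, 0, 0]}
    - {"travel": [0, 0, 0.008], "delta_rot": [0, 0, 0]}
    - {"travel": [0, 0, 0.008], "delta_rot": [0, 0, 0]}
    - {"travel": [0, 0, 0.005], "delta_rot": [0, 0, 0]}
    - {"travel": [0, 0, 0.003], "delta_rot": [0, 0, 0]}
    - {"travel": [0, 0, 0.0012], "delta_rot": [0, 0, 0]}
    - {"travel": [0, 0, 0], "delta_rot": [0, 0, 0]}
    - {"travel": [0, 0, 0], "delta_rot": [0, 0, 0]}

```text
clock: 23.65
eef_pos: [0.4986, 0.037, 0.0273]
ee_rot: [0.029, 3.14, 0.0]
contact_force: [-6.3, -0.9, 5.6]
finger_gap: 0.642
grasp_force: 45.0
```

```bash
python3 -c "
from w import *
s,M=st([.4984,.0373,.0266])"
```

```text
t 23.65 p [0.4986 0.037  0.0273] F [-6.26 -0.9   5.64] T [ 0.12   0.887 -0.003] gap 0.642 g 45.0
toolx [-0.9998  0.0185 -0.0011] y [1.850e-02 9.998e-01 1.000e-04] z [ 1.1e-03  1.0e-04 -1.0e+00]
to target in tool axes [0.0002 0.0003 0.0007]
```

Call:
play_rows:
  commands:
    - {"travel": [0, 0, 0], "delta_rot": [0, 0, 0]}
    - {"travel": [0, 0, 0], "delta_rot": [0, 0, 0]}
    - {"travel": [0, 0, 0], "delta_rot": [0, 0, 0]}
    - {"travel": [0, 0, 0], "delta_rot": [0, 0, 0]}
    - {"travel": [0, 0, 0], "delta_rot": [0, 0, 0]}
    - {"travel": [0, 0, 0], "delta_rot": [0, 0, 0]}
    - {"travel": [0, 0, -0.015], "delta_rot": [0, 0, 0]}
    - {"travel": [0, 0, -0.03], "delta_rot": [0, 0, 0]}
    - {"travel": [0, 0, -0.03], "delta_rot": [0, 0, 0]}
    - {"travel": [0, 0, -0.015], "delta_rot": [0, 0, 0]}
    - {"travel": [0, -0.018, 0], "delta_rot": [0, 0, 0]}
    - {"travel": [-0.0005, -0.025, 0], "delta_rot": [0, 0, 0]}
    - {"travel": [-0.0005, -0.028, 0], "delta_rot": [0, 0, 0]}
    - {"travel": [0, -0.024, 0], "delta_rot": [0, 0, 0]}
    - {"travel": [0, -0.015, 0], "delta_rot": [0, 0, 0]}
    - {"travel": [0, 0, 0], "delta_rot": [0, 0, 0]}
    - {"travel": [0, 0, 0], "delta_rot": [0, 0, 0]}
    - {"travel": [0, 0, 0], "delta_rot": [0, 0, 0]}
  fingers: -1

```text
clock: 25.15
eef_pos: [0.4971, -0.0724, 0.1162]
ee_rot: [-0.029, -3.141, -0.0]
contact_force: [-0.6, 0.6, -0.5]
finger_gap: 0.995
grasp_force: 0.0
```

```bash
python3 - <<'E'
from w import *
st([0.497,-0.073,0.026])
s,im=snap('wrist','w2.png')
h=cv2.cvtColor(cv2.imread('pics/w2.png'),cv2.COLOR_BGR2HSV)
m=cv2.morphologyEx(cv2.inRange(h,(98,110,50),(122,255,255)),cv2.MORPH_CLOSE,np.ones((15,15)))
for c in cv2.findContours(m,0,2)[0]:
    if cv2.contourArea(c)>800:
        r=cv2.minAreaRect(c); print(r, onz('wrist',r[0],.05,s).round(4),[onz('wrist',q,.05,s)[:2].round(4).tolist() for q in cv2.boxPoints(r)])
E
```

```text
t 25.15 p [ 0.4971 -0.0724  0.1162] F [-0.63  0.63 -0.46] T [ 0.011 -0.044 -0.032] gap 0.995 g 0.0
toolx [-9.998e-01  1.860e-02  1.000e-04] y [1.860e-02 9.998e-01 3.000e-04] z [-1.e-04  3.e-04 -1.e+00]
to target in tool axes [ 0.0001 -0.0006  0.0902]
((475.0, 197.0), (108.0, 72.0), 90.0) [0.4962 0.1211 0.05  ] [[0.4495, 0.0807], [0.4496, 0.1454], [0.5502, 0.1694], [0.5469, 0.0965]]
((376.50799560546875, 198.98724365234375), (82.2947769165039, 116.0898666381836), 5.403791904449463) [0.4961 0.0328 0.05  ] [[0.5454, -0.004], [0.4443, -0.0008], [0.4511, 0.0672], [0.5557, 0.0722]]
((252.5, 201.0), (118.0, 71.0), 90.0) [ 0.4958 -0.0719  0.05  ] [[0.4463, -0.099], [0.4474, -0.0428], [0.5515, -0.0413], [0.5503, -0.1046]]
```

View pics/w2.png

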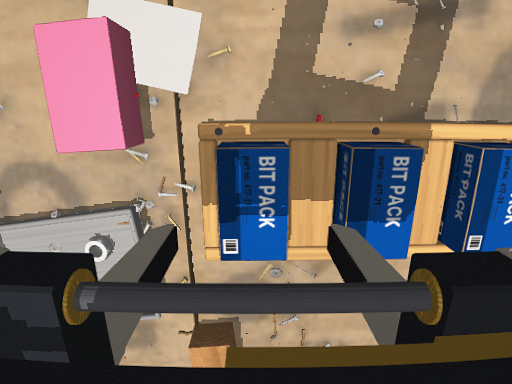

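The middle carton (377,200) and the left one (480,197) both sit properly in their bays, and the right carton (252,201) is between the fingers. Taking it.

Call:
play_rows:
  commands:
    - {"travel": [0, 0, 0.015], "delta_rot": [0, 0, 0]}
    - {"travel": [0, 0, 0.025], "delta_rot": [0, 0, 0]}
    - {"travel": [0, 0, 0.022], "delta_rot": [0, 0, 0]}
    - {"travel": [0, 0, 0.015], "delta_rot": [0, 0, 0]}
    - {"travel": [0, 0, 0.008], "delta_rot": [0, 0, 0]}
    - {"travel": [0, 0, 0.0045], "delta_rot": [0, 0, 0]}
    - {"travel": [0, 0, 0], "delta_rot": [0, 0, 0]}
    - {"travel": [0, 0, 0], "delta_rot": [0, 0, 0]}

```text
clock: 25.87
eef_pos: [0.4975, -0.0728, 0.0276]
ee_rot: [0.028, 3.141, -0.0]
contact_force: [0.0, 0.6, 0.1]
finger_gap: 0.997
grasp_force: 0.0
```

Call:
play_rows:
  commands:
    - {"travel": [0, 0, 0], "delta_rot": [0, 0, 0]}
    - {"travel": [0, 0, 0], "delta_rot": [0, 0, 0]}
    - {"travel": [0, 0, 0], "delta_rot": [0, 0, 0]}
    - {"travel": [0, 0, 0], "delta_rot": [0, 0, 0]}
    - {"travel": [0, 0, 0], "delta_rot": [0, 0, 0]}
    - {"travel": [0, 0, 0], "delta_rot": [0, 0, 0]}
    - {"travel": [0, 0, 0], "delta_rot": [0, 0, 0]}
    - {"travel": [0, 0, 0], "delta_rot": [0, 0, 0]}
    - {"travel": [0, 0, 0], "delta_rot": [0, 0, 0]}
  fingers: 1

```text
clock: 26.62
eef_pos: [0.4972, -0.0729, 0.0269]
ee_rot: [0.029, 3.141, 0.0]
contact_force: [-1.2, 0.5, 4.0]
finger_gap: 0.646
grasp_force: 45.0
```

```bash
python3 -c "
from w import *
s,M=st()"
```

```text
t 26.62 p [ 0.4972 -0.0729  0.0269] F [-1.23  0.52  4.02] T [ 0.463  0.223 -0.004] gap 0.646 g 45.0
toolx [-9.998e-01  1.850e-02 -2.000e-04] y [1.850e-02 9.998e-01 1.000e-04] z [ 2.e-04  1.e-04 -1.e+00]
```

Call:
play_rows:
  commands:
    - {"travel": [0, 0, -0.005], "delta_rot": [0, 0, 0]}
    - {"travel": [0, 0, -0.01], "delta_rot": [0, 0, 0]}
    - {"travel": [0, 0, -0.02], "delta_rot": [0, 0, 0]}
    - {"travel": [0, 0, -0.03], "delta_rot": [0, 0, 0]}
    - {"travel": [0, 0, -0.03], "delta_rot": [0, 0, 0]}
    - {"travel": [0, 0, -0.03], "delta_rot": [0, 0, 0]}
    - {"travel": [0, 0, -0.025], "delta_rot": [0, 0, 0]}
    - {"travel": [0, 0, -0.015], "delta_rot": [0, 0, 0]}
    - {"travel": [0, 0, -0.01], "delta_rot": [0, 0, 0]}
    - {"travel": [0, 0, 0], "delta_rot": [0, 0, 0]}
    - {"travel": [0, 0, 0], "delta_rot": [0, 0, 0]}
    - {"travel": [0, 0, 0], "delta_rot": [0, 0, 0]}

```text
clock: 27.62
eef_pos: [0.4966, -0.0729, 0.2004]
ee_rot: [-0.029, -3.14, -0.0]
contact_force: [0.5, 0.0, -3.4]
finger_gap: 0.638
grasp_force: 45.0
```

Call:
play_rows:
  commands:
    - {"travel": [0, 0, 0], "delta_rot": [0, 3, 0]}
    - {"travel": [0, 0, 0], "delta_rot": [0, 5, 0]}
    - {"travel": [0, 0, 0], "delta_rot": [0, 6, 0]}
    - {"travel": [0, 0, 0], "delta_rot": [0, 6, 0]}
    - {"travel": [0, 0, 0], "delta_rot": [0, 6, 0]}
    - {"travel": [0, 0, 0], "delta_rot": [0, 6, 0]}
    - {"travel": [0, 0, 0], "delta_rot": [0, 6, 0]}
    - {"travel": [0, 0, 0], "delta_rot": [0, 4, 0]}
    - {"travel": [0, 0, 0], "delta_rot": [0, 0, 0]}
    - {"travel": [0, 0, 0], "delta_rot": [0, 0, 0]}
    - {"travel": [0, 0, 0], "delta_rot": [0, 0, 0]}
    - {"travel": [0, 0, 0], "delta_rot": [0, 0, 0]}
    - {"travel": [0, 0, 0], "delta_rot": [0, 0, 0]}
    - {"travel": [0, 0, 0], "delta_rot": [0, 0, 0]}
    - {"travel": [0, 0, 0], "delta_rot": [0, 0, 0]}
    - {"travel": [0, 0, 0], "delta_rot": [0, 0, 0]}

```text
clock: 28.95
eef_pos: [0.497, -0.073, 0.2021]
ee_rot: [-0.022, -2.409, -0.008]
contact_force: [0.3, 0.7, -2.7]
finger_gap: 0.641
grasp_force: 45.0
```

Call:
play_rows:
  commands:
    - {"travel": [0, 0, 0], "delta_rot": [0, -4, 0]}
    - {"travel": [0, 0, 0], "delta_rot": [0, -6, 0]}
    - {"travel": [0, 0, 0], "delta_rot": [0, -6, 0]}
    - {"travel": [0, 0, 0], "delta_rot": [0, -6, 0]}
    - {"travel": [0, 0, 0], "delta_rot": [0, -6, 0]}
    - {"travel": [0, 0, 0], "delta_rot": [0, -6, 0]}
    - {"travel": [0, 0, 0], "delta_rot": [0, -5, 0]}
    - {"travel": [0, 0, 0], "delta_rot": [0, -3, 0]}
    - {"travel": [0, 0, 0], "delta_rot": [0, 0, 0]}
    - {"travel": [0, 0, 0], "delta_rot": [0, 0, 0]}
    - {"travel": [0, 0, 0], "delta_rot": [0, 0, 0]}
    - {"travel": [0, 0, 0], "delta_rot": [0, 0, 0]}

```text
clock: 29.95
eef_pos: [0.4973, -0.073, 0.2014]
ee_rot: [-0.029, -3.139, -0.0]
contact_force: [-0.3, 1.2, -2.7]
finger_gap: 0.639
grasp_force: 45.0
```

```bash
python3 avg.py
```

```text
0.0162 0.0206 30.65
```

Call:
play_rows:
  commands:
    - {"travel": [0, 0, 0], "delta_rot": [0, -3, 0]}
    - {"travel": [0, 0, 0], "delta_rot": [0, -5, 0]}
    - {"travel": [0, 0, 0], "delta_rot": [0, -6, 0]}
    - {"travel": [0, 0, 0], "delta_rot": [0, -6, 0]}
    - {"travel": [0, 0, 0], "delta_rot": [0, -6, 0]}
    - {"travel": [0, 0, 0], "delta_rot": [0, -6, 0]}
    - {"travel": [0, 0, 0], "delta_rot": [0, -6, 0]}
    - {"travel": [0, 0, 0], "delta_rot": [0, -4, 0]}
    - {"travel": [0, 0, 0], "delta_rot": [0, 0, 0]}
    - {"travel": [0, 0, 0], "delta_rot": [0, 0, 0]}
    - {"travel": [0, 0, 0], "delta_rot": [0, 0, 0]}
    - {"travel": [0, 0, 0], "delta_rot": [0, 0, 0]}
    - {"travel": [0, 0, 0], "delta_rot": [0, 0, 0]}
    - {"travel": [0, 0, 0], "delta_rot": [0, 0, 0]}
    - {"travel": [0, 0, 0], "delta_rot": [0, 0, 0]}
    - {"travel": [0, 0, 0], "delta_rot": [0, 0, 0]}

```text
clock: 31.98
eef_pos: [0.4972, -0.0729, 0.2016]
ee_rot: [0.022, 2.409, -0.008]
contact_force: [-0.6, -0.6, -2.3]
finger_gap: 0.641
grasp_force: 45.0
```

Call:
play_rows:
  commands:
    - {"travel": [0, 0, 0], "delta_rot": [0, 4, 0]}
    - {"travel": [0, 0, 0], "delta_rot": [0, 6, 0]}
    - {"travel": [0, 0, 0], "delta_rot": [0, 6, 0]}
    - {"travel": [0, 0, 0], "delta_rot": [0, 6, 0]}
    - {"travel": [0, 0, 0], "delta_rot": [0, 6, 0]}
    - {"travel": [0, 0, 0], "delta_rot": [0, 6, 0]}
    - {"travel": [0, 0, 0], "delta_rot": [0, 5, 0]}
    - {"travel": [0, 0, 0], "delta_rot": [0, 3, 0]}
    - {"travel": [0, 0, 0], "delta_rot": [0, 0, 0]}
    - {"travel": [0, 0, 0], "delta_rot": [0, 0, 0]}
    - {"travel": [0, 0, 0], "delta_rot": [0, 0, 0]}
    - {"travel": [0, 0, 0], "delta_rot": [0, 0, 0]}

```text
clock: 32.98
eef_pos: [0.4968, -0.073, 0.202]
ee_rot: [0.029, 3.139, -0.0]
contact_force: [-0.3, -0.5, -3.2]
finger_gap: 0.64
grasp_force: 45.0
```

```bash
python3 avg.py; python3 -c "
from w import *
s,M=st([.4973,-.0729,.0269])"
```

```text
0.0066 0.0266 33.6833
t 33.68 p [ 0.4971 -0.073   0.2017] F [ 0.16 -0.35 -3.94] T [0.006 0.018 0.008] gap 0.641 g 45.0
toolx [-9.998e-01  1.850e-02  1.000e-04] y [0.0185 0.9998 0.    ] z [-1.e-04  0.e+00 -1.e+00]
to target in tool axes [-2.000e-04  1.000e-04  1.748e-01]
```

Right: a shift of only 0.01 N m, so it is full. The middle one is the rattler. Putting the right one back.

Call:
play_rows:
  commands:
    - {"travel": [0, 0, 0.015], "delta_rot": [0, 0, 0]}
    - {"travel": [0, 0, 0.03], "delta_rot": [0, 0, 0]}
    - {"travel": [0, 0, 0.035], "delta_rot": [0, 0, 0]}
    - {"travel": [0, 0, 0.03], "delta_rot": [0, 0, 0]}
    - {"travel": [0, 0, 0.02], "delta_rot": [0, 0, 0]}
    - {"travel": [0, 0, 0.01], "delta_rot": [0, 0, 0]}
    - {"travel": [0, 0, 0.01], "delta_rot": [0, 0, 0]}
    - {"travel": [0, 0, 0.008], "delta_rot": [0, 0, 0]}
    - {"travel": [0, 0, 0.008], "delta_rot": [0, 0, 0]}
    - {"travel": [0, 0, 0.005], "delta_rot": [0, 0, 0]}
    - {"travel": [0, 0, 0.003], "delta_rot": [0, 0, 0]}
    - {"travel": [0, 0, 0.001], "delta_rot": [0, 0, 0]}
    - {"travel": [0, 0, 0], "delta_rot": [0, 0, 0]}
    - {"travel": [0, 0, 0], "delta_rot": [0, 0, 0]}

```text
clock: 34.85
eef_pos: [0.4974, -0.073, 0.0272]
ee_rot: [0.029, 3.141, -0.0]
contact_force: [-0.3, -0.3, -2.7]
finger_gap: 0.642
grasp_force: 45.0
```

```bash
python3 -c "
from w import *
s,M=st([.4973,-.0729,.0269])"
```

```text
t 34.85 p [ 0.4974 -0.073   0.0272] F [-0.33 -0.3  -2.7 ] T [0.039 0.028 0.013] gap 0.642 g 45.0
toolx [-9.998e-01  1.850e-02 -7.000e-04] y [ 1.850e-02  9.998e-01 -1.000e-04] z [ 7.e-04 -1.e-04 -1.e+00]
to target in tool axes [0.0001 0.0001 0.0003]
```

Lower the last millimetre, release, and go back to the middle carton (+0.110 along tool y).

Call:
play_rows:
  commands:
    - {"travel": [0, 0, 0.001], "delta_rot": [0, 0, 0]}
    - {"travel": [0, 0, 0], "delta_rot": [0, 0, 0]}
    - {"travel": [0, 0, 0], "delta_rot": [0, 0, 0]}

```text
clock: 35.1
eef_pos: [0.4975, -0.0731, 0.0269]
ee_rot: [0.029, 3.14, -0.0]
contact_force: [-5.2, 0.5, 8.7]
finger_gap: 0.64
grasp_force: 45.0
```

Call:
play_rows:
  commands:
    - {"travel": [0, 0, 0], "delta_rot": [0, 0, 0]}
    - {"travel": [0, 0, 0], "delta_rot": [0, 0, 0]}
    - {"travel": [0, 0, 0], "delta_rot": [0, 0, 0]}
    - {"travel": [0, 0, 0], "delta_rot": [0, 0, 0]}
    - {"travel": [0, 0, 0], "delta_rot": [0, 0, 0]}
    - {"travel": [0, 0, 0], "delta_rot": [0, 0, 0]}
    - {"travel": [0, 0, -0.015], "delta_rot": [0, 0, 0]}
    - {"travel": [0, 0, -0.03], "delta_rot": [0, 0, 0]}
    - {"travel": [0, 0, -0.03], "delta_rot": [0, 0, 0]}
    - {"travel": [0, 0, -0.015], "delta_rot": [0, 0, 0]}
    - {"travel": [0, 0.018, 0], "delta_rot": [0, 0, 0]}
    - {"travel": [0.0005, 0.025, 0], "delta_rot": [0, 0, 0]}
    - {"travel": [0.0005, 0.028, 0], "delta_rot": [0, 0, 0]}
    - {"travel": [0, 0.024, 0], "delta_rot": [0, 0, 0]}
    - {"travel": [0, 0.015, 0], "delta_rot": [0, 0, 0]}
    - {"travel": [0, 0, 0], "delta_rot": [0, 0, 0]}
    - {"travel": [0, 0, 0], "delta_rot": [0, 0, 0]}
    - {"travel": [0, 0, 0], "delta_rot": [0, 0, 0]}
  fingers: -1

```text
clock: 36.6
eef_pos: [0.4981, 0.0365, 0.1157]
ee_rot: [-0.029, -3.141, 0.0]
contact_force: [0.7, -0.1, -0.0]
finger_gap: 1.0
grasp_force: 0.0
```

```bash
python3 -c "
from w import *
s,M=st([.4984,.0371,.0269])
snap('wrist','w3.png')"
```

```text
t 36.6 p [0.4981 0.0365 0.1157] F [ 0.66 -0.07 -0.01] T [ 0.02  -0.001  0.008] gap 1.0 g 0.0
toolx [-9.998e-01  1.840e-02  1.000e-04] y [ 1.840e-02  9.998e-01 -2.000e-04] z [-1.e-04 -2.e-04 -1.e+00]
to target in tool axes [-0.0003  0.0006  0.0888]
```

View pics/w3.png

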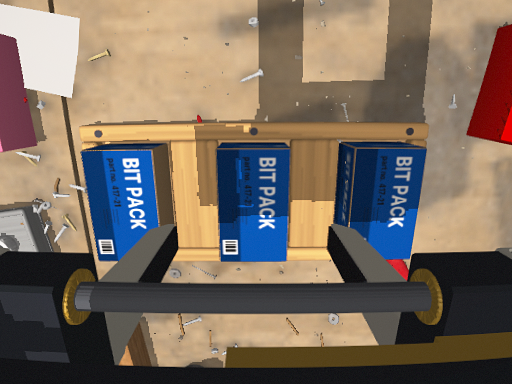

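All three cartons sit in their bays, at (125,200), (252,201) and (380,200). Gripping the middle one.

Call:
play_rows:
  commands:
    - {"travel": [0, 0.0005, 0.015], "delta_rot": [0, 0, 0]}
    - {"travel": [0, 0, 0.025], "delta_rot": [0, 0, 0]}
    - {"travel": [0, 0, 0.022], "delta_rot": [0, 0, 0]}
    - {"travel": [0, 0, 0.015], "delta_rot": [0, 0, 0]}
    - {"travel": [0, 0, 0.008], "delta_rot": [0, 0, 0]}
    - {"travel": [0, 0, 0.004], "delta_rot": [0, 0, 0]}
    - {"travel": [0, 0, 0], "delta_rot": [0, 0, 0]}
    - {"travel": [0, 0, 0], "delta_rot": [0, 0, 0]}

```text
clock: 37.32
eef_pos: [0.4986, 0.0372, 0.0276]
ee_rot: [0.03, 3.141, 0.0]
contact_force: [-0.5, 0.4, 0.6]
finger_gap: 0.998
grasp_force: 0.0
```

Call:
play_rows:
  commands:
    - {"travel": [0, 0, 0], "delta_rot": [0, 0, 0]}
    - {"travel": [0, 0, 0], "delta_rot": [0, 0, 0]}
    - {"travel": [0, 0, 0], "delta_rot": [0, 0, 0]}
    - {"travel": [0, 0, 0], "delta_rot": [0, 0, 0]}
    - {"travel": [0, 0, 0], "delta_rot": [0, 0, 0]}
    - {"travel": [0, 0, 0], "delta_rot": [0, 0, 0]}
    - {"travel": [0, 0, 0], "delta_rot": [0, 0, 0]}
    - {"travel": [0, 0, 0], "delta_rot": [0, 0, 0]}
    - {"travel": [0, 0, 0], "delta_rot": [0, 0, 0]}
  fingers: 1

```text
clock: 38.07
eef_pos: [0.4982, 0.0375, 0.0269]
ee_rot: [0.029, 3.141, -0.0]
contact_force: [-0.9, 0.1, 3.4]
finger_gap: 0.64
grasp_force: 45.0
```

Call:
play_rows:
  commands:
    - {"travel": [0, 0, -0.005], "delta_rot": [0, 0, 0]}
    - {"travel": [0, 0, -0.01], "delta_rot": [0, 0, 0]}
    - {"travel": [0, 0, -0.02], "delta_rot": [0, 0, 0]}
    - {"travel": [0, 0, -0.03], "delta_rot": [0, 0, 0]}
    - {"travel": [0, 0, -0.025], "delta_rot": [0, 0, 0]}
    - {"travel": [0, 0, -0.015], "delta_rot": [0, 0, 0]}
    - {"travel": [0, 0, -0.005], "delta_rot": [0, 0, 0]}
    - {"travel": [0, 0, 0], "delta_rot": [0, 0, 0]}

```text
clock: 38.73
eef_pos: [0.4986, 0.0375, 0.1382]
ee_rot: [0.029, 3.139, 0.0]
contact_force: [0.9, 0.4, -4.1]
finger_gap: 0.643
grasp_force: 45.0
```

```bash
python3 -c "
from w import *
s,M=st([.575,-.263,.134])"
```

```text
t 38.73 p [0.4986 0.0375 0.1382] F [ 0.94  0.41 -4.06] T [0.036 0.062 0.014] gap 0.643 g 45.0
toolx [-0.9998  0.0185 -0.0021] y [1.850e-02 9.998e-01 1.000e-04] z [ 0.0021  0.     -1.    ]
to target in tool axes [-0.082  -0.2991  0.0043]
```

Call:
play_rows:
  commands:
    - {"travel": [-0.002, -0.0075, 0], "delta_rot": [0, 0, 0]}
    - {"travel": [-0.004, -0.015, 0], "delta_rot": [0, 0, 0]}
    - {"travel": [-0.006, -0.022, 0], "delta_rot": [0, 0, 0]}
    - {"travel": [-0.0075, -0.027, 0], "delta_rot": [0, 0, 0]}
    - {"travel": [-0.0075, -0.027, 0], "delta_rot": [0, 0, 0]}
    - {"travel": [-0.0075, -0.027, 0], "delta_rot": [0, 0, 0]}
    - {"travel": [-0.0075, -0.027, 0], "delta_rot": [0, 0, 0]}
    - {"travel": [-0.0075, -0.027, 0], "delta_rot": [0, 0, 0]}
    - {"travel": [-0.0075, -0.027, 0], "delta_rot": [0, 0, 0]}
    - {"travel": [-0.0075, -0.027, 0], "delta_rot": [0, 0, 0]}
    - {"travel": [-0.007, -0.025, 0], "delta_rot": [0, 0, 0]}
    - {"travel": [-0.0055, -0.02, 0.002], "delta_rot": [0, 0, 0]}
    - {"travel": [-0.004, -0.014, 0.002], "delta_rot": [0, 0, 0]}
    - {"travel": [-0.001, -0.0055, 0], "delta_rot": [0, 0, 0]}
    - {"travel": [0, 0, 0], "delta_rot": [0, 0, 0]}
    - {"travel": [0, 0, 0], "delta_rot": [0, 0, 0]}
    - {"travel": [0, 0, 0], "delta_rot": [0, 0, 0]}
    - {"travel": [0, 0, 0], "delta_rot": [0, 0, 0]}
    - {"travel": [0, 0, 0], "delta_rot": [0, 0, 0]}
    - {"travel": [0, 0, 0], "delta_rot": [0, 0, 0]}

```text
clock: 40.4
eef_pos: [0.5747, -0.2614, 0.133]
ee_rot: [0.028, 3.141, -0.0]
contact_force: [0.6, -0.1, -3.9]
finger_gap: 0.639
grasp_force: 45.0
```

```bash
python3 -c "
from w import *
s,M=st([.575,-.263,.134])
a=get_image('scene'); b=get_image('top')
v=np.hstack([a[120:300,130:380],b[120:300,130:380]]); cv2.imwrite('pics/f.png',cv2.cvtColor(cv2.resize(v,None,fx=1.6,fy=1.6,interpolation=2),cv2.COLOR_RGB2BGR))"
```

```text
t 40.4 p [ 0.5747 -0.2614  0.133 ] F [ 0.64 -0.12 -3.88] T [ 0.031  0.065 -0.006] gap 0.639 g 45.0
toolx [-9.998e-01  1.790e-02 -3.000e-04] y [ 1.790e-02  9.998e-01 -2.000e-04] z [ 3.e-04 -2.e-04 -1.e+00]
to target in tool axes [-0.0004 -0.0016 -0.001 ]
```

View pics/f.png

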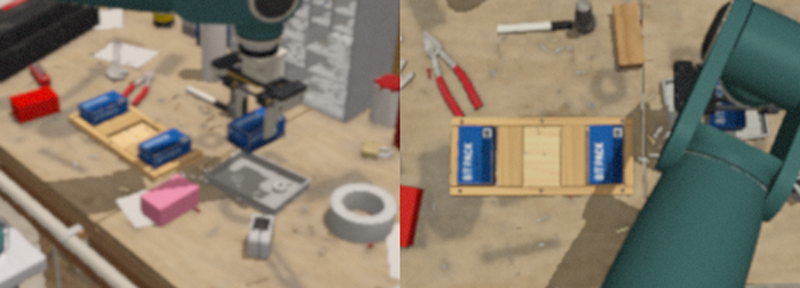

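The left and right cartons are in their bays at (477,155) and (605,155). The middle carton is held level over the tray, and the tape measure and offcut have not moved. Handing in.

```bash
python3 -c "
from plant import *
print(sign_off())"
```

```text
the job is handed in; nothing more can be done
None
```

The middle carton is the one that rattled; I handed the job in with it held level about 11 cm above the middle of the tray and the two full cartons back in their bays; the tape measure and offcut had not moved, but I never identified the marker in the pictures, so I can't confirm that one.

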